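# Press the clamped nesting doll's head home

## Task

The nesting doll standing in the jaws of the wooden screw clamp has its head set on its base, but the head still stands proud and the joint gapes. Press gently on top of that head with your fingertips until it sits fully home on its base, then draw back. Do not lift or grip the head, and touch nothing else on the bench: not the clamp, not the base, and not the other dolls, one of which looks just the same and also gapes.

Things in the scene. Friction and masses are not known exactly. Their poses are not given: they have to be found in the camera images.
- doll_head: Yellow-lacquered head (upper half) of the doll in the clamp, 62 mm tall, 57 mm wide at its rim, 42 mm at the neck and 43 mm at the round top. Origin: centre of its rim; z up. It slides only straight up and down on the base, a snug fit: about 3.5 N moves it slowly (plus 25 N per m/s) and it stays where left. Over 35 N would split it; raising its crown above 137 mm counts as lifting.
- doll_crown (a point): The highest point, on the axis, of the clamped doll's head: a dome, nearly flat over the middle 14 mm, 62 mm above the head's origin. 130 to 134 mm above the bench at the start (the joint gapes 6 to 10 mm), 124 mm when the head is home against a firm stop.
- doll_base: The half-finished base of that doll, raw lime wood, 62 mm tall to its shoulder and 62 mm wide, with a spigot 51 mm wide and 13 mm tall above the shoulder. Stands on the bench gripped between the clamp's jaws; cannot move. Origin: centre of its underside, on the bench.
- clamp: Wooden screw clamp lying on the bench, fixed at the far edge by an iron G-clamp. Two jaws, 44 mm tall, run along its x from -38 to 205 mm and out to 72 mm either side (y). Two screws cross them, handles reaching 166 mm to +y (x = 85 mm) and to -y (x = 165 mm), 39 mm tall. G-clamp 68 mm tall at x 167 to 254, y 52 mm. Origin: on the bench under the doll's axis; z up.
- twin_doll: Loose doll of the same shape, size and finish as the clamped one, its head also gaping 8 mm; stands free on the bench, 132 mm tall, 62 mm wide. Leave alone. Origin: centre of its underside.
- large_doll: Loose closed doll, 164 mm tall, 82 mm wide. Leave alone. Origin: centre of its underside.
- small_doll: Loose closed doll, 87 mm tall, 43 mm wide. Leave alone. Origin: centre of its underside.
- spare_head: Loose yellow-lacquered doll head standing by itself on its rim on the bench, 68 mm tall, 63 mm wide. Leave alone. Origin: centre of its underside.
- sanding_block: Loose round beech sanding block, 80 mm wide, 31 mm tall. Leave alone. Origin: centre of its underside.
- chuck_jaw: Loose rusted steel chuck jaw with three steps, 62 x 22 mm, 39 mm tall. Leave alone. Origin: centre of its underside.
- burnisher: Loose burnisher with a horn handle, 230 mm long, lying along its own x, 24 mm tall. Leave alone. Origin: on the bench near its middle, with the handle's end at x = -110 mm.

How it is judged:
By the outcome, as a careful person would: the job done as asked, in the order asked, and still so for the second after the job is handed in, with the robot touching nothing.
It also fails if it takes over 38 s, if anything falls off the work surface, if the arm or the gripper's body presses on something with over 40 N, if the wrist force passes 120 N, or if a joint passes its speed limit or range.

## Robot

A 7-joint arm with a two-finger parallel gripper is mounted at the origin on the work surface. World frame = base frame: x ahead of the robot, y to its left, z up, the work surface at z = 0. Lengths are in m, angles in rad, forces in N, time in s.
With the tool pointing down it reaches from about 0.4 to 0.85 m from the base axis. Payload 10.4 kg.
Tool frame: the origin (TCP) lies between the finger pads; the fingertips stand robot.finger_overhang ahead of it and the grasp point (between the pads) lies 3 mm ahead of it (robot.finger_overhang is the distance from the TCP to the fingertips, in m); z points along the fingers, y is the line along which they close (so a half turn about z gives the same grasp; the last joint's range is limited). The gripper opens to 85 mm and grips with 20 to 120 N. Pads are 22 mm wide; open, the fingers measure 114 mm over their backs; the gripper's body (76 mm by 85 mm) begins 54 mm behind the grasp point. The pads swing forward as they close: fully open they stand 13 mm farther back than shut.
Start: joints at [-1.188, 0.332, -0.065, 1.46, 0.022, 1.35, -0.088], TCP at [0.247, 0.574, 0.23] pointing down, gripper open.
Joint ranges: [-2.6, 2.6], [-0.5, 2.12], [-1.47, 1.34], [0.16, 2.42], [-1.27, 4.41], [0.06, 2.06], [-2.6, 2.6]. Speed limits (rad/s): [2.22, 2.22, 2.79, 2.79, 3.14, 3.14, 3.14].

## Interface

Orientations are given as a unit quaternion [w, x, y, z].
In Python, from cell import robot gives the robot as it stands. The module is installed in compiled form; this text tells all that it offers.
- The arm moves only by the tool arm_command, never from a script. Its argument "commands" is a list of rows, each an object with "gripper": the gripper command: -1 is shut, 1 is fully open, values between are in proportion; "slide": the shift along the tool's x, y, z in units of 0.1 m (1.0 is 0.1 m), a list of three; "roll": the turn about the tool's z in units of 360 degrees (1.0 is 360 degrees). A call has 1 to 12 rows; each row shifts and turns the commanded pose from where the row before left it, along the tool's axes as they then stand; what a row does not reach is not made up. A row lasts 1/8 s, in which the tool goes at most 62.5 mm and 10.7 degrees, less where a joint would pass 70% of its speed; a pose out of reach is approached as far as the arm can. A call with a number of a shift or a turn outside -1 to 1 is refused whole. A call with a gripper value outside its range is refused whole. The fingers move at their own pace and stop on an object; the grip force is fixed at half the most. Time passes only in rows, so rows that do not move let the fingers close. It gives the time, the measured TCP pose, the force, the opening and the grip force at its end, in the units of the state.
- robot.observe(): the state, without advancing time (a new reading comes with each control period).
- robot.camera(name): name is "scene" or "top" or "wrist"; returns a dict with "img" (384x512x3 uint8, red, green, blue), "range_z" (384x512 float32, m along the optical axis (not along the pixel's ray), 0 where there is no reading), "camera_matrix" (3x3 intrinsics, pixels), "k1" (the pictures are not rectified: a ray, as slopes to the right and down, at radius r is drawn at 1 + k1 r^2 times it, then the intrinsics apply), "pose" (4x4, takes a point from camera to world coordinates); the wrist camera has in their place "hand_eye" (4x4, takes a point from camera to tool coordinates, whose origin is the TCP and whose axes are the flange's). Camera axes: x right, y down, z forward; pixel columns grow to the right and rows downward; lengths in m; the calibration is good to about 2 mm. A picture is of the moment at which its call begins: read the wrist's pose just before it.
- robot.hand_in(): hands the job in; it is judged then, once.
The state is a dict: "time": time; "joint_positions": joint angles; "joint_velocities": joint speeds; "effort": joint torques, N m; "tool_pos": TCP position; "orientation": TCP orientation; "ft_force": force on the tool from outside, world axes, zero at the start; "torque": the same for the moment, N m; "gripper_width": opening from 0.0 (shut) to 1.0 (fully open); "grasp_force": force on a finger pad.
Only numpy, scipy, OpenCV 4.12 (cv2) and the standard library are available. Lean on these libraries where they do the work, as an engineer would, in place of code of your own. Each camera call takes 0.05 s, during which the arm holds its last target. There are 200 camera calls.

## Working session

There is one attempt and no reset: what is moved stays moved. The work goes in short steps, Python scripts to look and compute and a tool call to move; the robot and the scene stay as the last step left them, time stands still between calls to the robot, and variables do not carry over. Pictures are saved under pics/ and viewed, at most 10 in all, crops included, and the job is handed in when it is done.

Besides the shell and the picture viewer there is one more tool, called after "Call:" by a JSON object that holds its "op" and its "data". arm_command: Moves the arm, as the interface text tells. Its arguments: {"type":"object","properties":{"commands":{"type":"array","items":{"type":"object","properties":{"gripper":{"type":"number"},"slide":{"type":"array","items":{"type":"number"}},"roll":{"type":"number"}}}}},"required":["commands"]}

```bash
mkdir -p pics
cat > h.py <<'E'
import numpy as np, cv2
from cell import robot
def pts(c, T=None):
    K=c["camera_matrix"];h,w=c["range_z"].shape
    u,v=np.meshgrid(np.arange(w),np.arange(h))
    d=np.array([c["k1"],0,0,0,0],float)
    p=cv2.undistortPoints(np.stack([u,v],-1).reshape(-1,1,2).astype(float),K,d).reshape(h,w,2)
    z=c["range_z"]; P=np.dstack([p[...,0]*z,p[...,1]*z,z])
    T=c["pose"] if T is None else T
    return P@T[:3,:3].T+T[:3,3]
E
python3 - <<'E'
from h import *
o=robot.observe();print(o,robot.finger_overhang)
for n in("top","scene"):
    c=robot.camera(n);cv2.imwrite(f"pics/{n}.png",c["img"][...,::-1]);np.savez(f"{n}.npz",P=pts(c),img=c["img"],z=c["range_z"],pose=c["pose"],K=c["camera_matrix"],k1=c["k1"])
    print(c["pose"])
E
```

```text
{'time': 0.0, 'joint_positions': array([-1.18761916,  0.33286783, -0.06466345,  1.46096306,  0.02160005,
        1.3498448 , -0.08848216]), 'joint_velocities': array([ 0.00087023,  0.00051433,  0.00068709,  0.00037304,  0.00044358,
       -0.00127438,  0.00126271]), 'effort': array([-1.91066820e-04, -6.25437355e+01,  4.91072831e-02, -3.91617322e+01,
        1.62509020e-02,  9.71442409e-03, -1.27015326e-05]), 'tool_pos': array([0.24658698, 0.57389852, 0.22880796]), 'orientation': array([-1.02846679e-04,  2.01497133e-01,  9.79488858e-01, -6.86277394e-04]), 'ft_force': array([-0.08881822,  0.38839475, -0.3760294 ]), 'torque': array([-0.00542708,  0.02383759,  0.01609783]), 'grasp_force': 0.0, 'gripper_width': 0.9987562519142594} 0.022
[[-0.02387745 -0.9937041   0.10946244  0.40103733]
 [-0.99965697  0.02255389 -0.01331384  0.13631616]
 [ 0.01076121 -0.1097428  -0.99390176  1.16102508]
 [ 0.          0.          0.          1.        ]]
[[ 0.19215762  0.80245875 -0.5649207   1.13231095]
 [ 0.98130933 -0.15103782  0.11924585  0.01537533]
 [ 0.01036549 -0.57727595 -0.81648333  0.96202035]
 [ 0.          0.          0.          1.        ]]
```

View pics/top.png

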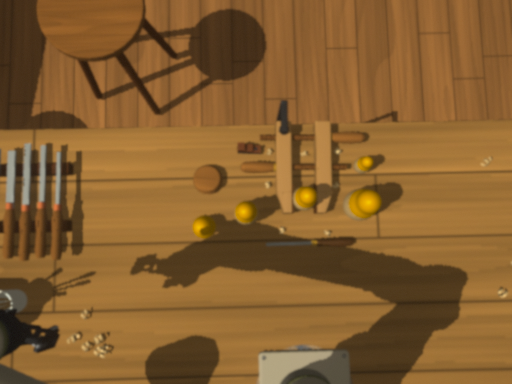

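View pics/scene.png

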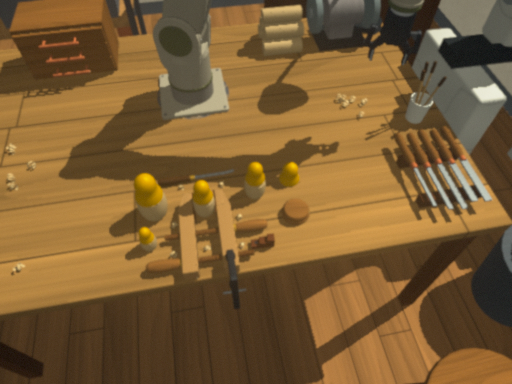

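The clamped doll's head is at about (305,197) in the top view and (203,190) in the scene view, between the jaws. The twin is at (246,212) in the top view and the large doll at (365,203).

Run:
```python
from h import *
for n in("top","scene"):
    d=np.load(n+".npz");P=d["P"];hsv=cv2.cvtColor(d["img"],cv2.COLOR_RGB2HSV)
    m=((hsv[...,0]>18)&(hsv[...,0]<32)&(hsv[...,1]>215)&(hsv[...,2]>110)).astype(np.uint8)
    N,L,S,C=cv2.connectedComponentsWithStats(m)
    for i in range(1,N):
        if S[i,4]<40: continue
        q=P[(L==i)&(d["z"]>0)]; 
        if len(q)==0: continue
        t=q[q[:,2]>np.percentile(q[:,2],90)-.004]
        print(n,S[i],C[i].round(1),"med",np.median(q,0).round(4),"zmax",q[:,2].max().round(4),"topmean",t.mean(0).round(4))
        # sphere fit on points with z in upper 25mm
        s=q[q[:,2]>np.percentile(q[:,2],95)-.018]
        A=np.c_[2*s,np.ones(len(s))];x=np.linalg.lstsq(A,(s**2).sum(1),rcond=None)[0]
        print("   sph",x[:3].round(4),np.sqrt(x[3]+x[:3]@x[:3]).round(4),len(s))
    # bench check
    print("bench z",np.median(P[230:235,180:200,2]) if n=="top" else np.median(P[190:200,340:360,2]))
d=np.load("top.npz");P=d["P"]
for r,c in((180,285),(180,324),(145,285),(145,324),(205,324),(205,286)):print((r,c),P[r,c].round(3))
from scipy.spatial.transform import Rotation as R
o=robot.observe()["orientation"];print(R.from_quat(np.roll(o,-1)).as_matrix().round(3))
```

```text
top [358 156  15  15 171] [364.9 162.8] med [ 0.5906 -0.1669  0.0759] zmax 0.0909 topmean [ 0.5938 -0.1729  0.0848]
   sph [ 0.5944 -0.1726  0.0742] 0.0133 103
top [296 187  20  21 330] [305.3 196.4] med [ 0.5038 -0.0066  0.1205] zmax 0.1346 topmean [ 0.5084 -0.014   0.1289]
   sph [ 0.5083 -0.0138  0.1127] 0.0192 200
top [349 190  32  28 695] [364.3 202.8] med [ 0.4833 -0.1416  0.1453] zmax 0.1668 topmean [ 0.4876 -0.1538  0.1616]
   sph [ 0.4876 -0.1547  0.1402] 0.0248 345
top [235 202  18  21 285] [243.9 211.9] med [0.4697 0.1426 0.1244] zmax 0.1353 topmean [0.4743 0.1398 0.1302]
   sph [0.4745 0.1402 0.1141] 0.019 211
top [193 216  17  22 236] [200.  226.8] med [0.4404 0.2553 0.0617] zmax 0.0714 topmean [0.4433 0.2529 0.0658]
   sph [0.4425 0.2526 0.0481] 0.0209 184
bench z 0.0011172404365876742
scene [246 162  19  24 337] [255.2 173.7] med [0.4877 0.1374 0.108 ] zmax 0.1349 topmean [0.4771 0.1379 0.1292]
   sph [0.475  0.1384 0.1138] 0.019 154
scene [280 162  19  24 343] [289.8 174.3] med [0.4578 0.2461 0.0437] zmax 0.0714 topmean [0.4454 0.2499 0.0651]
   sph [0.4433 0.2508 0.0495] 0.0197 146
scene [134 173  29  34 718] [147.  189.6] med [ 0.5055 -0.1501  0.1305] zmax 0.1665 topmean [ 0.4904 -0.1543  0.1606]
   sph [ 0.4879 -0.1548  0.1383] 0.0261 280
scene [193 180  20  24 362] [201.9 192.1] med [ 0.5209 -0.0127  0.1084] zmax 0.1371 topmean [ 0.51   -0.0132  0.1288]
   sph [ 0.5091 -0.0132  0.1139] 0.0183 166
scene [139 227  15  17 188] [145.5 235.1] med [ 0.6015 -0.1699  0.0723] zmax 0.0903 topmean [ 0.5946 -0.1724  0.0861]
   sph [ 0.5929 -0.1725  0.0751] 0.0138 100
bench z -0.00033764297126320786
(180, 285) [0.555 0.035 0.044]
(180, 324) [ 0.553 -0.066  0.045]
(145, 285) [0.648 0.032 0.044]
(145, 324) [ 0.646 -0.07   0.044]
(205, 324) [ 0.488 -0.064  0.042]
(205, 286) [0.49  0.034 0.045]
[[-0.919  0.395 -0.   ]
 [ 0.395  0.919 -0.001]
 [-0.    -0.001 -1.   ]]
```

Call:
{"op": "arm_command", "data": {"commands": [{"gripper": -1,"slide": [-0.39,-0.36,0]},{"gripper": -1,"slide": [-0.39,-0.36,0]},{"gripper": -1,"slide": [-0.39,-0.36,0]},{"gripper": -1,"slide": [-0.39,-0.36,0]},{"gripper": -1,"slide": [-0.39,-0.36,0]},{"gripper": -1,"slide": [-0.39,-0.36,0]},{"gripper": -1,"slide": [-0.39,-0.36,0]},{"gripper": -1,"slide": [-0.39,-0.36,0]},{"gripper": -1,"slide": [-0.39,-0.36,0]},{"gripper": -1,"slide": [-0.39,-0.36,0]},{"gripper": -1,"slide": [-0.39,-0.36,0]},{"gripper": -1,"slide": [0,0,0]}]}}

```text
$.commands[0]: bad value
```

Call:
{"op": "arm_command", "data": {"commands": [{"gripper": -1,"slide": [-0.39,-0.36,0],"roll": 0},{"gripper": -1,"slide": [-0.39,-0.36,0],"roll": 0},{"gripper": -1,"slide": [-0.39,-0.36,0],"roll": 0},{"gripper": -1,"slide": [-0.39,-0.36,0],"roll": 0},{"gripper": -1,"slide": [-0.39,-0.36,0],"roll": 0},{"gripper": -1,"slide": [-0.39,-0.36,0],"roll": 0},{"gripper": -1,"slide": [-0.39,-0.36,0],"roll": 0},{"gripper": -1,"slide": [-0.39,-0.36,0],"roll": 0},{"gripper": -1,"slide": [-0.39,-0.36,0],"roll": 0},{"gripper": -1,"slide": [-0.39,-0.36,0],"roll": 0},{"gripper": -1,"slide": [-0.39,-0.36,0],"roll": 0},{"gripper": -1,"slide": [0,0,0],"roll": 0}]}}

```text
time: 1.6
tool_pos: [0.4853, 0.0368, 0.2295]
orientation: [0.0, 0.205, 0.979, -0.001]
ft_force: [-0.6, 0.2, -0.2]
gripper_width: 0.001
grasp_force: 0.0
```

Call:
{"op": "arm_command", "data": {"commands": [{"gripper": -1,"slide": [-0.21,-0.18,0],"roll": 0},{"gripper": -1,"slide": [-0.21,-0.19,0],"roll": 0},{"gripper": -1,"slide": [0,0,0.2],"roll": 0},{"gripper": -1,"slide": [0,0,0.2],"roll": 0},{"gripper": -1,"slide": [0,0,0.1],"roll": 0},{"gripper": -1,"slide": [0,0,0],"roll": 0},{"gripper": -1,"slide": [0,0,0],"roll": 0}]}}

```text
time: 2.48
tool_pos: [0.5089, -0.0093, 0.1803]
orientation: [0.0, 0.201, 0.98, 0.0]
ft_force: [0.0, -1.5, -0.6]
gripper_width: 0.001
grasp_force: 0.0
```

Run:
```python
from h import *
o=robot.observe();print(o["tool_pos"],o["orientation"],o["ft_force"])
for n in("scene","wrist"):
    c=robot.camera(n);i=c["img"][...,::-1]
    if n=="scene": i=cv2.resize(i[130:230,140:280],None,fx=5,fy=5,interpolation=cv2.INTER_CUBIC)
    cv2.imwrite(f"pics/{n}2.png",i)
```

```text
[ 0.50888176 -0.00926774  0.18028845] [4.15519831e-04 2.01385370e-01 9.79511969e-01 2.51480369e-04] [ 0.03782747 -1.5291636  -0.63085173]
```

View pics/scene2.png

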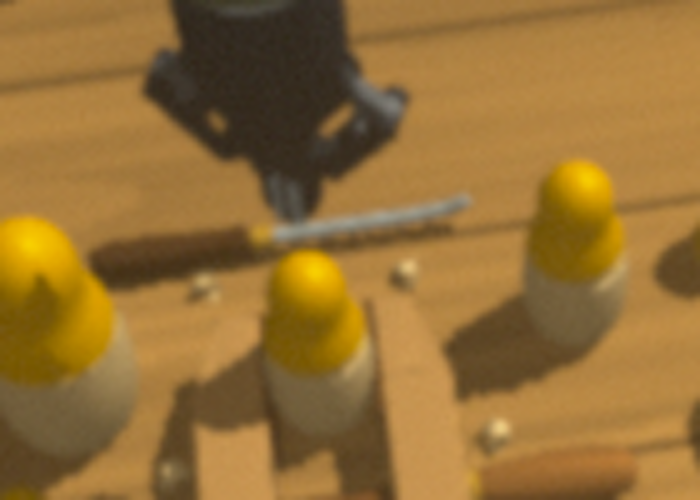

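View pics/wrist2.png

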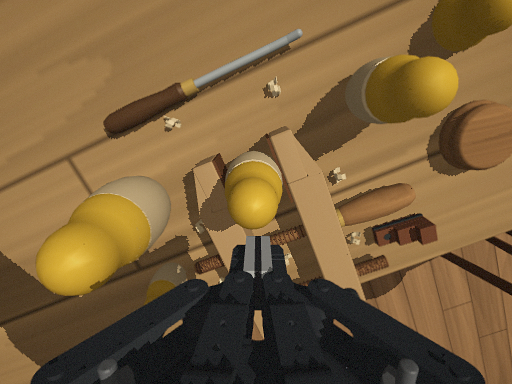

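The wrist view shows the shut fingertips near (257,240), with the clamped crown just beyond at (254,203). In the scene crop the tips end at (293,215), slightly left of the crown at (310,255). I'll measure both in one frame.

Run:
```python
from h import *
from scipy.spatial.transform import Rotation as R
o=robot.observe();T=np.eye(4);T[:3,:3]=R.from_quat(np.roll(o["orientation"],-1)).as_matrix();T[:3,3]=o["tool_pos"]
c=robot.camera("wrist");H=c["hand_eye"];Pt=pts(c,H);Pw=Pt@T[:3,:3].T+T[:3,3]
hsv=cv2.cvtColor(c["img"],cv2.COLOR_RGB2HSV);z=c["range_z"]
m=((hsv[...,0]>16)&(hsv[...,0]<34)&(hsv[...,1]>190)&(z>0));m[:,:215]=0;m[:,295:]=0;m[:150]=0;m[240:]=0
s=Pw[m];s=s[(s[:,2]>.111)&(s[:,2]<.14)&(abs(s[:,0]-.51)<.03)]
A=np.c_[2*s,np.ones(len(s))];x=np.linalg.lstsq(A,(s**2).sum(1),rcond=None)[0];r=np.sqrt(x[3]+x[:3]@x[:3])
print("wrist sph",x[:3].round(4),r.round(4),"crown z",(x[2]+r).round(4),s[:,2].max().round(4),len(s))
print("crown in tool",(T[:3,:3].T@(x[:3]+[0,0,r]-T[:3,3])).round(4))
f=Pt[225:275,235:285];k=(z[225:275,235:285]>0)&(abs(f[...,0])<.04)&(f[...,2]>.005)&(f[...,2]<.04)
q=f[k];print("finger pts",len(q));
if len(q):print(np.percentile(q,[2,50,98],axis=0).round(4)); t=q[q[:,2]>q[:,2].max()-.006];print("tips",t.mean(0).round(4),t.max(0).round(4),t.min(0).round(4))
# scene projection
c=robot.camera("scene");Ti=np.linalg.inv(c["pose"])
for p in ((T@[0,0,.022,1])[:3],(T@[0,0,.015,1])[:3],np.array([.509,-.0135,.132])):
    uv=cv2.projectPoints(p[None],cv2.Rodrigues(Ti[:3,:3])[0],Ti[:3,3],c["camera_matrix"],np.array([c["k1"],0,0,0.]))[0].ravel();print(p.round(4),uv.round(1),"crop",((uv-[140,130])*5).round())
P=pts(c);d=P[166:176,190:206];dz=d[...,2];kk=(dz>.15)&(dz<.2)&(abs(d[...,0]-.51)<.04);print("scene tip",d[kk].mean(0).round(4),np.percentile(d[kk],5,axis=0).round(4),kk.sum())
```

```text
wrist sph [ 0.5054 -0.0144  0.1098] 0.0204 crown z 0.1302 0.1307 1252
crown in tool [ 0.0013 -0.006   0.0501]
finger pts 0
[ 0.5089 -0.0093  0.1583] [200.5 177.3] crop [303. 237.]
[ 0.5089 -0.0093  0.1653] [200.2 175.7] crop [301. 228.]
[ 0.509  -0.0135  0.132 ] [200.  183.7] crop [300. 268.]
scene tip [ 0.5191 -0.0109  0.1937] [ 0.5127 -0.0224  0.1866] 37
```

Call:
{"op": "arm_command", "data": {"commands": [{"gripper": -1,"slide": [0,-0.05,0],"roll": 0},{"gripper": -1,"slide": [0,0,0.08],"roll": 0},{"gripper": -1,"slide": [0,0,0.08],"roll": 0},{"gripper": -1,"slide": [0,0,0.03],"roll": 0},{"gripper": -1,"slide": [0,0,0],"roll": 0},{"gripper": -1,"slide": [0,0,0],"roll": 0}]}}

```text
time: 3.42
tool_pos: [0.5067, -0.0141, 0.1607]
orientation: [0.0, 0.201, 0.979, 0.0]
ft_force: [0.1, 0.8, 0.1]
gripper_width: 0.001
grasp_force: 0.0
```

Run:
```python
from h import *
o=robot.observe();print(o["tool_pos"],o["orientation"],o["ft_force"])
I=[]
for n,(r,q) in {"scene":(150,165),"wrist":(180,210),"top":(160,260)}.items():
    i=robot.camera(n)["img"][...,::-1]
    w=60 if n!="wrist" else 90
    I.append(cv2.resize(i[r:r+w,q:q+w],(265,265),interpolation=cv2.INTER_CUBIC))
cv2.imwrite("pics/c3.png",np.hstack(I))
```

```text
[ 0.50669392 -0.01405517  0.1607339 ] [1.19150471e-04 2.01487523e-01 9.79491072e-01 6.79071827e-05] [0.12447777 0.82128834 0.14683613]
```

View pics/c3.png

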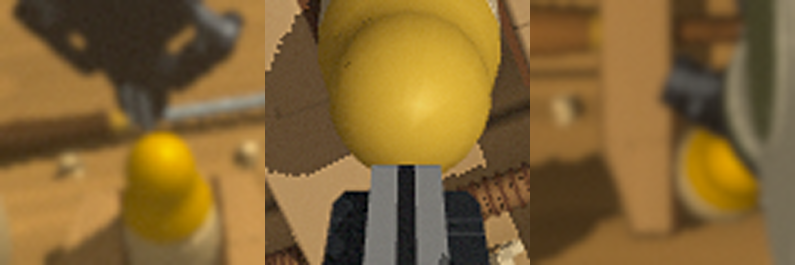

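Run:
```python
from h import *
from scipy.spatial.transform import Rotation as R
o=robot.observe();Rm=R.from_quat(np.roll(o["orientation"],-1)).as_matrix();t=o["tool_pos"]
def proj(c,p,T=None):
    Ti=np.linalg.inv(c["pose"] if T is None else T)
    return cv2.projectPoints(np.array(p,float).reshape(-1,1,3),cv2.Rodrigues(Ti[:3,:3])[0],Ti[:3,3],c["camera_matrix"],np.array([c["k1"],0,0,0.]))[0].reshape(-1,2)
c=robot.camera("scene");S=8;r0,c0=150,165
i=cv2.resize(c["img"][r0:r0+66,c0:c0+70,::-1],None,fx=S,fy=S,interpolation=cv2.INTER_NEAREST)
ax=[.509,-.0135]
pp=[t+Rm@[0,0,.022],t+Rm@[0,0,.0],ax+[.132],ax+[.07]]
for p,col in zip(proj(c,pp),((255,0,0),(255,0,255),(0,0,255),(0,255,0))):
    cv2.circle(i,tuple(int(k) for k in (p-[c0,r0]+.5)*S),4,col,-1)
cv2.imwrite("pics/c4.png",i)
w=robot.camera("wrist");
print("wrist tip uv",proj(w,[[0,0,.022],[0,0,.0]],w["hand_eye"]),"hand_eye",w["hand_eye"].round(3))
# colour-silhouette check in depth, original scene/top images
for n,b in (("scene",(193,213)),("top",(296,316))):
    d=np.load(n+".npz");P=d["P"];r=(slice(175,205),slice(180,230)) if n=="scene" else (slice(180,215),slice(285,330))
    m=(P[r][...,2]>.085)&(d["z"][r]>0);cc=np.where(m.any(0))[0]+r[1].start;rr=np.where(m.any(1))[0]+r[0].start;print(n,"depth cols",cc.min(),cc.max(),"rows",rr.min(),rr.max())
    # rays from colour silhouette centre (mid col) onto z=.1
```

```text
wrist tip uv [[260.05463236 231.5056102 ]
 [260.35355286 248.14037396]] hand_eye [[-0.001 -0.948 -0.32   0.082]
 [ 1.    -0.001 -0.001 -0.001]
 [ 0.001 -0.32   0.948 -0.143]
 [ 0.     0.     0.     1.   ]]
scene depth cols 193 211 rows 181 201
top depth cols 296 316 rows 186 206
```

View pics/c4.png

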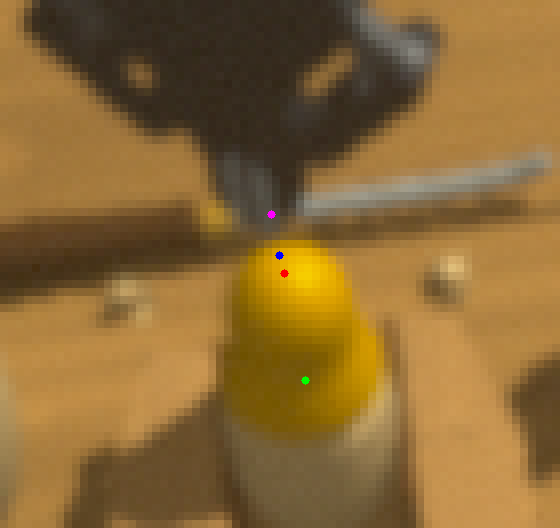

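The projected crown matches the head, and the tips are centred over it to within a few mm. Now I'll go down in small steps and watch the force.

Call:
{"op": "arm_command", "data": {"commands": [{"gripper": -1,"slide": [0,0,0.02],"roll": 0},{"gripper": -1,"slide": [0,0,0.02],"roll": 0},{"gripper": -1,"slide": [0,0,0.02],"roll": 0},{"gripper": -1,"slide": [0,0,0.02],"roll": 0},{"gripper": -1,"slide": [0,0,0],"roll": 0}]}}

```text
time: 4.3
tool_pos: [0.5064, -0.0141, 0.1524]
orientation: [-0.0, 0.202, 0.979, -0.0]
ft_force: [0.6, -0.2, 0.6]
gripper_width: -0.005
grasp_force: 0.0
```

Call:
{"op": "arm_command", "data": {"commands": [{"gripper": -1,"slide": [0,0,0.02],"roll": 0},{"gripper": -1,"slide": [0,0,0.02],"roll": 0}]}}

```text
time: 4.55
tool_pos: [0.5066, -0.014, 0.1485]
orientation: [0.0, 0.201, 0.979, 0.0]
ft_force: [-0.4, 0.2, 0.3]
gripper_width: -0.001
grasp_force: 0.0
```

Call:
{"op": "arm_command", "data": {"commands": [{"gripper": -1,"slide": [0,0,0.01],"roll": 0},{"gripper": -1,"slide": [0,0,0.01],"roll": 0}]}}

```text
time: 4.8
tool_pos: [0.5066, -0.0141, 0.1465]
orientation: [-0.0, 0.201, 0.979, 0.0]
ft_force: [-0.2, -0.1, -0.1]
gripper_width: 0.002
grasp_force: 0.0
```

Call:
{"op": "arm_command", "data": {"commands": [{"gripper": -1,"slide": [0,0,0.01],"roll": 0},{"gripper": -1,"slide": [0,0,0.01],"roll": 0}]}}

```text
time: 5.05
tool_pos: [0.5066, -0.0141, 0.1446]
orientation: [0.0, 0.201, 0.979, 0.0]
ft_force: [0.2, -0.2, 0.0]
gripper_width: -0.001
grasp_force: 0.0
```

Run:
```python
from h import *
print(robot.observe()["tool_pos"],robot.observe()["ft_force"])
a=robot.camera("scene")["img"][150:216,165:235,::-1];b=robot.camera("wrist")["img"][170:260,210:310,::-1]
cv2.imwrite("pics/c5.png",np.hstack([cv2.resize(a,(420,396),interpolation=3),cv2.resize(b,(380,396),interpolation=3)]))
```

```text
[ 0.50659158 -0.01407524  0.14455694] [ 0.23181828 -0.18869567  0.04330221]
```

View pics/c5.png

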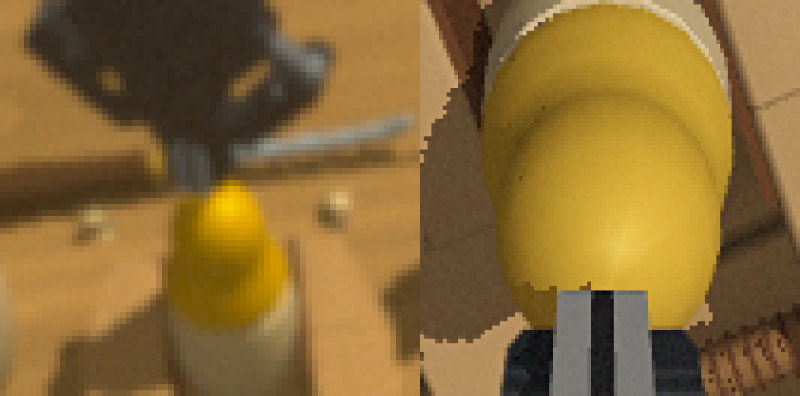

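The wrist geometry puts the crown right on the tip edge, so the tips are still above the head and centred. I'll keep descending.

Call:
{"op": "arm_command", "data": {"commands": [{"gripper": -1,"slide": [0,0,0.02],"roll": 0},{"gripper": -1,"slide": [0,0,0.02],"roll": 0}]}}

```text
time: 5.4
tool_pos: [0.5065, -0.0141, 0.1404]
orientation: [-0.0, 0.202, 0.979, 0.0]
ft_force: [0.3, -0.4, -0.1]
gripper_width: -0.0
grasp_force: 0.0
```

Call:
{"op": "arm_command", "data": {"commands": [{"gripper": -1,"slide": [0,0,0.015],"roll": 0},{"gripper": -1,"slide": [0,0,0.015],"roll": 0}]}}

```text
time: 5.65
tool_pos: [0.5066, -0.0141, 0.1375]
orientation: [-0.0, 0.202, 0.979, 0.0]
ft_force: [0.7, 0.1, -0.5]
gripper_width: -0.0
grasp_force: 0.0
```

Call:
{"op": "arm_command", "data": {"commands": [{"gripper": -1,"slide": [0,0,0.01],"roll": 0},{"gripper": -1,"slide": [0,0,0.01],"roll": 0}]}}

```text
time: 5.9
tool_pos: [0.5066, -0.0141, 0.1356]
orientation: [0.0, 0.202, 0.979, 0.0]
ft_force: [0.6, -0.1, 0.4]
gripper_width: 0.001
grasp_force: 0.0
```

Run:
```python
from h import *
o=robot.observe();print(o["tool_pos"],o["ft_force"])
s=robot.camera("scene");w=robot.camera("wrist");print(w["camera_matrix"].round(1).tolist(),w["k1"],s["camera_matrix"][0,0])
a=s["img"][155:205,175:225,::-1];b=w["img"][160:260,210:310,::-1]
cv2.imwrite("pics/c6.png",np.hstack([cv2.resize(a,(400,400),interpolation=0),cv2.resize(b,(400,400),interpolation=3)]))
z=w["range_z"];print("wrist range col 252,258,266:");print(z[200:264:6,[252,258,266]].round(3).T)
P=pts(s);print("scene z along col",[(c,P[172:190:2,c,2].round(3).tolist()) for c in(196,198,200,203)])
```

```text
[ 0.50661453 -0.01408927  0.13556691] [ 0.56598897 -0.08720978  0.35994593]
[[274.0, 0.0, 257.5], [0.0, 274.0, 194.5], [0.0, 0.0, 1.0]] -0.01918585412398045 393.63306750386226
wrist range col 252,258,266:
[[0.178 0.175 0.17  0.167 0.166 0.166 0.154 0.148 0.142 0.135 0.132]
 [0.178 0.174 0.17  0.168 0.166 0.166 0.153 0.148 0.141 0.135 0.131]
 [0.179 0.175 0.17  0.169 0.166 0.166 0.154 0.147 0.141 0.137 0.13 ]]
scene z along col [(196, [0.203, 0.179, 0.174, 0.172, 0.163, 0.154, 0.143, 0.125, 0.125]), (198, [0.206, 0.189, 0.185, 0.17, 0.162, 0.155, 0.147, 0.131, 0.127]), (200, [0.208, 0.193, 0.183, 0.167, 0.159, 0.152, 0.148, 0.129, 0.129]), (203, [0.193, 0.185, 0.168, 0.163, 0.156, 0.154, 0.13, 0.127, 0.127])]
```

View pics/c6.png

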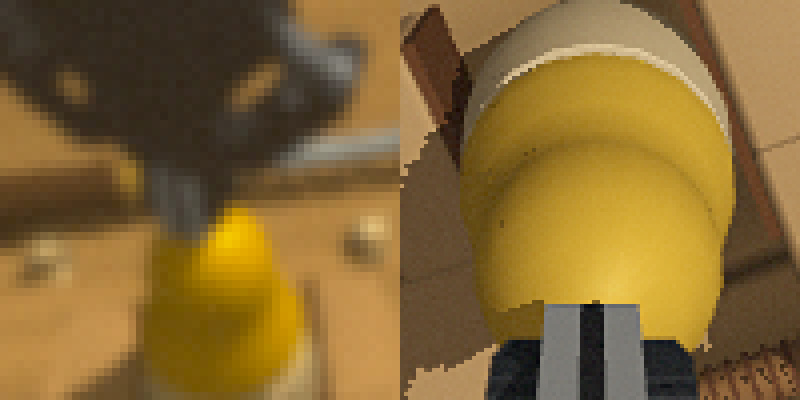

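The ranges show the shut tips about 4–5 mm behind the TCP, with a gap to the crown of about 9 mm. I'll approach further and check lateral centring by range.

Call:
{"op": "arm_command", "data": {"commands": [{"gripper": -1,"slide": [0,0,0.02],"roll": 0},{"gripper": -1,"slide": [0,0,0.02],"roll": 0},{"gripper": -1,"slide": [0,0,0.01],"roll": 0},{"gripper": -1,"slide": [0,0,0],"roll": 0}]}}

```text
time: 6.5
tool_pos: [0.5065, -0.0141, 0.1305]
orientation: [-0.0, 0.202, 0.979, 0.0]
ft_force: [0.2, -0.2, 0.9]
gripper_width: -0.001
grasp_force: 0.0
```

Run:
```python
from h import *
o=robot.observe();print(o["tool_pos"],o["ft_force"])
s=robot.camera("scene");w=robot.camera("wrist")
def sph(q):
    x=np.linalg.lstsq(np.c_[2*q,np.ones(len(q))],(q**2).sum(1),rcond=None)[0];return x[:3].round(4),np.sqrt(x[3]+x[:3]@x[:3]).round(4)
for n,c,T in(("scene",s,None),("wrist",w,w["hand_eye"])):
    P=pts(c,T);hsv=cv2.cvtColor(c["img"],cv2.COLOR_RGB2HSV);ye=(hsv[...,1]>190)&(hsv[...,0]>16)&(hsv[...,0]<34)&(c["range_z"]>0);gr=(hsv[...,1]<110)&(c["range_z"]>0)
    if n=="scene":
        f=P[gr&(abs(P[...,0]-.51)<.03)&(abs(P[...,1]+.014)<.03)&(P[...,2]>.125)&(P[...,2]<.16)]
        b=P[ye&(np.hypot(P[...,0]-.51,P[...,1]+.014)<.025)&(P[...,2]>.11)&(P[...,2]<.14)]
    else:
        g=np.zeros_like(gr);g[225:262,235:285]=1
        f=P[gr&g&(P[...,2]<.01)&(abs(P[...,1])<.012)]
        b=P[ye&(np.hypot(P[...,0],P[...,1])<.025)&(P[...,2]>-.01)&(P[...,2]<.022)]
    print(n,"fing",len(f),f.mean(0).round(4),np.percentile(f,[5,95],axis=0).round(4).tolist(),"ball",len(b),sph(b))
```

```text
[ 0.50650731 -0.01409795  0.13051213] [ 0.19799337 -0.1745066   0.91721432]
scene fing 35 [ 0.5171 -0.0177  0.1519] [[0.5114, -0.0263, 0.1422], [0.5203, -0.0093, 0.1588]] ball 131 (array([ 0.509 , -0.0129,  0.1125]), np.float64(0.0192))
wrist fing 961 [ 0.0093 -0.0005 -0.0182] [[0.0061, -0.0105, -0.0293], [0.011, 0.0101, -0.0067]] ball 1384 (array([ 0.001 , -0.0007,  0.0211]), np.float64(0.0206))
```

Centred to within about 1 mm in the wrist frame, with a gap of about 5 mm. I'll go on in 1 mm steps.

Call:
{"op": "arm_command", "data": {"commands": [{"gripper": -1,"slide": [0,0,0.01],"roll": 0},{"gripper": -1,"slide": [0,0,0.01],"roll": 0},{"gripper": -1,"slide": [0,0,0.01],"roll": 0}]}}

```text
time: 6.98
tool_pos: [0.5067, -0.014, 0.1277]
orientation: [0.0, 0.202, 0.979, 0.0]
ft_force: [-0.4, -0.5, 3.6]
gripper_width: -0.005
grasp_force: 1.5
```

Call:
{"op": "arm_command", "data": {"commands": [{"gripper": -1,"slide": [0,0,0.01],"roll": 0},{"gripper": -1,"slide": [0,0,0.01],"roll": 0}]}}

```text
time: 7.22
tool_pos: [0.5067, -0.0141, 0.1256]
orientation: [0.0, 0.202, 0.979, 0.0]
ft_force: [0.3, -0.4, 3.0]
gripper_width: 0.005
grasp_force: 1.5
```

Call:
{"op": "arm_command", "data": {"commands": [{"gripper": -1,"slide": [0,0,0.01],"roll": 0},{"gripper": -1,"slide": [0,0,0.01],"roll": 0}]}}

```text
time: 7.48
tool_pos: [0.5067, -0.0141, 0.1236]
orientation: [0.0, 0.201, 0.979, 0.0]
ft_force: [-0.2, 0.4, 2.6]
gripper_width: -0.001
grasp_force: 1.5
```

Contact at about 3.5 N, and the head is sliding. I'll continue gently to the stop.

Call:
{"op": "arm_command", "data": {"commands": [{"gripper": -1,"slide": [0,0,0.01],"roll": 0}]}}

```text
time: 7.6
tool_pos: [0.5066, -0.0141, 0.1226]
orientation: [0.0, 0.202, 0.979, 0.0]
ft_force: [-0.4, -0.4, 3.4]
gripper_width: -0.003
grasp_force: 1.5
```

Call:
{"op": "arm_command", "data": {"commands": [{"gripper": -1,"slide": [0,0,0.01],"roll": 0}]}}

```text
time: 7.72
tool_pos: [0.5068, -0.014, 0.1219]
orientation: [0.0, 0.202, 0.979, 0.0]
ft_force: [-3.0, 0.6, 13.7]
gripper_width: -0.001
grasp_force: 6.6
```

Call:
{"op": "arm_command", "data": {"commands": [{"gripper": -1,"slide": [0,0,0.005],"roll": 0}]}}

```text
time: 7.85
tool_pos: [0.5069, -0.0141, 0.1219]
orientation: [0.0, 0.202, 0.979, 0.0]
ft_force: [-4.0, -0.4, 15.1]
gripper_width: 0.0
grasp_force: 7.7
```

Call:
{"op": "arm_command", "data": {"commands": [{"gripper": -1,"slide": [0,0,0.005],"roll": 0}]}}

```text
time: 7.98
tool_pos: [0.507, -0.014, 0.1218]
orientation: [0.0, 0.202, 0.979, 0.0]
ft_force: [-6.1, 0.1, 19.2]
gripper_width: -0.005
grasp_force: 10.2
```

Firm stop reached (19 N, no more travel). Drawing straight back up.

Call:
{"op": "arm_command", "data": {"commands": [{"gripper": -1,"slide": [0,0,-0.02],"roll": 0},{"gripper": -1,"slide": [0,0,-0.05],"roll": 0},{"gripper": -1,"slide": [0,0,-0.2],"roll": 0},{"gripper": -1,"slide": [0,0,-0.3],"roll": 0},{"gripper": -1,"slide": [0,0,-0.4],"roll": 0},{"gripper": -1,"slide": [0,0,-0.3],"roll": 0},{"gripper": -1,"slide": [0,0,0],"roll": 0},{"gripper": -1,"slide": [0,0,0],"roll": 0}]}}

```text
time: 8.98
tool_pos: [0.5062, -0.0141, 0.2469]
orientation: [-0.0, 0.201, 0.979, -0.0]
ft_force: [0.0, -0.7, -1.1]
gripper_width: -0.002
grasp_force: 0.0
```

Run:
```python
from h import *
print(robot.observe()["tool_pos"],robot.observe()["ft_force"])
s=robot.camera("scene")
P=pts(s);hsv=cv2.cvtColor(s["img"],cv2.COLOR_RGB2HSV);ye=(hsv[...,1]>190)&(hsv[...,0]>16)&(hsv[...,0]<34)
P0=np.load("scene.npz")["P"]
for n,(x,y) in {"clamped":(.509,-.0135),"twin":(.4748,.139)}.items():
    for Q in(P0,P):
        k=np.hypot(Q[...,0]-x,Q[...,1]-y)<.01;q=Q[k][:,2];q=q[(q>.1)&(q<.15)];print(n,len(q),np.median(q).round(4))
w=robot.camera("wrist")["img"][...,::-1]
cv2.imwrite("pics/c7.png",np.hstack([cv2.resize(s["img"][150:220,135:225+45,::-1],(405,210),interpolation=3),cv2.resize(w[50:330,120:440],(240,210))]))
```

```text
[ 0.50618085 -0.0140566   0.24685043] [ 0.04587803 -0.67812948 -1.05256421]
clamped 41 0.1297
clamped 42 0.1228
twin 33 0.1308
twin 35 0.1304
```

View pics/c7.png

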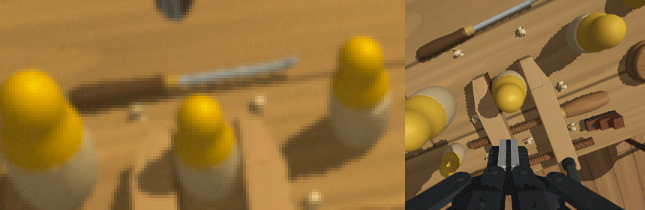

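The crown of the clamped doll (205,98 in the left panel) dropped about 7 mm to the home height, the twin is unchanged, and the arm is clear.

```bash
python3 -c "
from cell import robot;print(robot.hand_in())"
```

```text
the job is handed in; nothing more can be done
None
```

The clamped doll's head is pressed home: it came down about 7 mm onto a firm stop, with at most about 19 N measured; the arm is drawn back clear, the twin reads unchanged, and the job is handed in.

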